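# Swing the loaded carrier arm over the stand and bring it to rest

### The arm

A 6-joint arm with a two-finger parallel gripper is mounted at the origin on the work surface. World frame = base frame: x ahead of the robot, y to its left, z up, the work surface at z = 0. Lengths are in m, angles in rad, forces in N, time in s.
With the tool pointing down it reaches from about 0.35 to 0.925 m from the base axis. Payload 6.4 kg.
Tool frame: the origin (TCP) lies at the very end of the fingers, on their centre line; the grasp point (between the pads) lies 19 mm behind it; z points along the fingers, y is the line along which they close (so a half turn about z gives the same grasp; the last joint's range is limited). The gripper opens to 94 mm and grips with 3 to 60 N. Pads are 16 mm wide; open, the fingers measure 119 mm over their backs; the gripper's body (75 mm by 177 mm) begins 78 mm behind the grasp point.
Start: joints at [0.982, 0.245, 1.558, -0, 1.339, -0.174], TCP at [0.262, 0.595, 0.205] pointing down, gripper open.
Joint ranges: [-3.13, 3.13], [-1.02, 2.26], [0.13, 2.54], [-0.95, 4.09], [0.21, 2.88], [-2.74, 2.74]. Speed limits (rad/s): [2.57, 2.57, 3.14, 3.14, 3.14, 3.14].

### API

Orientations are given as a unit quaternion [x, y, z, w].
In Python, from station import monitor, snapshot, camera_model, workorder gives the robot as it stands.
- The arm moves only by the shell command python3 -m jog 'ROWS' [OPENING] [FORCE]. ROWS is text: rows parted by semicolons, each of 6 numbers parted by spaces: the shift along the world's x, y, z in units of 100 mm (1.0 is 100 mm), then the turn, a rotation vector about the world's x, y, z in units of pi rad (1.0 is pi rad). In form: tx ty tz ax ay az; .... A call has 1 to 20 rows; each row shifts and turns the commanded pose from where the row before left it; what a row does not reach is not made up. A row lasts 1/8 s, in which the tool goes at most 62.5 mm and 10.7 degrees, less where a joint would pass 70% of its speed; a pose out of reach is approached as far as the arm can. A call with a number of a shift or a turn outside -1 to 1 is refused whole. A call with a gripper value outside its range is refused whole. OPENING is the opening, from 0 (shut) to 1 (fully open), set as the call begins (- or left out, the last holds). The fingers move at their own pace and stop on an object; FORCE is the grip in N (left out, the last holds). Time passes only in rows, so rows that do not move let the fingers close. It gives the time, the measured TCP pose, the force, the opening and the grip force at its end, in the units of the state.
- monitor.sense(): the state, without advancing time (a new reading comes with each control period).
- snapshot(name): name is "scene" or "side" or "wrist"; returns (picture, depth): 420x560x3 uint8, red, green, blue; 420x560 float32, m along the optical axis (not along the pixel's ray), 0 where there is no reading.
- camera_model(name): a dict with "mtx" (3x3 intrinsics, pixels), "dist" ([k1, k2, p1, p2, k3] as OpenCV has them; the pictures are not rectified), "position" and "orientation" of the camera in the world. Camera axes: x right, y up, looking along -z (the intrinsics and any distortion apply to the point x, -y, -z); pixel columns grow to the right and rows downward; lengths in m; the calibration is good to about 2 mm. A picture is of the moment at which its call begins: read the wrist's pose just before it. camera_model takes no time and is no camera call; for the wrist camera it gives the pose at the moment of the call.
- workorder.finish_job(): hands the job in; it is judged then, once.
The state is a dict: "t": time; "q": joint angles; "qd": joint speeds; "joint_efforts": joint torques, N m; "tool_pos": TCP position; "ee_rot": TCP orientation; "ft_force": force on the tool from outside, world axes, zero at the start; "torque": the same for the moment, N m; "grip_width": opening from 0.0 (shut) to 1.0 (fully open); "grasp_force": force on a finger pad.
Only numpy, scipy, OpenCV 4.12 (cv2) and the standard library are available. Lean on these libraries where they do the work, as an engineer would, in place of code of your own. Each camera call takes 0.05 s, during which the arm holds its last target. There are 200 camera calls.

### The job

Push the heavy swing arm with the wooden blank round until its carrier is centred over the round aluminium stand, in line with the index pin, and bring it to rest there, standing free with the hand clear of it, for several seconds. Touch the arm only at the two springy rubber buffers on the carrier's sides and be gentle: swing it slowly, never push a buffer in to its stop, and never let the arm hit its end stops. Leave the other things on the bench where they are.

Things in the scene. Friction and masses are not known exactly. Their poses are not given: they have to be found in the camera images.
- post_axis (a point): the swing arm's vertical hinge axis at bench height: centre of the round white post foot (150 mm across) on the far side of the bench; fixed. The arm points along this frame's -x at joint value 0. The post is 170 mm tall
- boom (a joint): angle (rad) of the heavy swing arm, counterclockwise seen from above; 0: along -x of post_axis; growing values carry its outer end to the robot's right (-y). End stops at -0.72 and 0.72, not to be hit. It swings freely: inertia about the post nominally 1.0 kg m2 (hidden, up to 30 % off), friction only about 0.005 N m plus 0.03 N m s/rad
- carrier_mid (a point): centre of the carrier at the arm's outer end, 360 mm from the hinge axis, 110 mm above the bench: a dark steel box 140 mm along the arm, 160 mm across, from 80 to 140 mm above the bench, with a round wooden blank (128 mm across, top at 164 mm) on top; a flat girder 110 mm wide joins it to the post. x axis along the arm towards the post, y across the arm (to the robot's left at joint value 0)
- buffer_r_face (a point): centre of the outer, vertical face of the black rubber buffer on the carrier's right side (arm's -y): 100 mm along the arm, 50 mm high, centre 110 mm above the bench; free it stands 135 mm from the arm's centre line (55 mm out from the carrier), 360 mm from the hinge axis. Pushing it drives the arm to the robot's left (joint value falls)
- buffer_r (a joint): how far the right buffer is pushed in (m), 0 free to 0.050 at its metal stop; spring 80 N/m without preload, damping 1 N s/m, buffer mass 0.12 kg. It is springy: the arm bounces off a hand held still
- buffer_l_face (a point): the same on the carrier's left side (arm's +y); pushing it drives the arm to the robot's right (joint value rises)
- buffer_l (a joint): how far the left buffer is pushed in (m), 0 to 0.050; same spring as the right one
- stand_seat (a point): centre of the top of the fixed round aluminium stand (100 mm across, 58 mm high), 360 mm from the hinge axis, left of where the arm starts; the carrier passes 22 mm over it. A flat foot bar joins it to the post; an upright steel index pin (24 mm across, 90 mm high) stands 105 mm nearer the robot on the same radial line. x axis along that line towards the post
- sanding_block: cork sanding block 100 x 60 x 35 mm lying under the arm's sweep; leave alone; origin at the centre of its underside
- wood_disc: dark wooden disc, 90 mm across, 25 mm thick, lying flat under the arm's sweep; leave alone; origin at the centre of its underside
- screwdriver: screwdriver lying near the robot; leave alone
- glue: white glue bottle, 60 mm across, 150 mm tall; leave alone; origin at the centre of its underside
- bowl: small turned wooden bowl, 140 mm across, 50 mm tall; leave alone; origin at the centre of its underside
- mallet: hammer lying to the right; leave alone
- mug: blue mug, 80 mm across, 90 mm tall; leave alone; origin at the centre of its underside

How it is judged:
By the outcome, as a careful person would: the job done as asked, in the order asked, and still so for the second after the job is handed in, with the robot touching nothing.
It also fails if it takes over 42 s, if anything falls off the work surface, if the arm or the gripper's body presses on something with over 40 N, if the wrist force passes 120 N, or if a joint passes its speed limit or range.

## Working session

There is one attempt and no reset: what is moved stays moved. The work goes in short steps, Python scripts to look and compute and a shell command to move; the robot and the scene stay as the last step left them, time stands still between calls to the robot, and variables do not carry over. Pictures are saved under pics/ and viewed, at most 10 in all, crops included, and the job is handed in when it is done.

```bash
ls; mkdir -p pics; python3 - <<'E'
from station import monitor, snapshot, camera_model
import cv2,numpy as np
print(monitor.sense())
for n in ("scene","side"):
    p,d=snapshot(n); cv2.imwrite(f"pics/{n}0.png",p[:,:,::-1]); np.save(f"{n}0.npy",d); np.save(f"{n}0p.npy",p); print(n,camera_model(n))
E
```

```text
pics
{'t': 0.0, 'q': array([ 9.81926462e-01,  2.45784436e-01,  1.55897655e+00, -3.33257335e-05,
        1.33868736e+00, -1.74111782e-01]), 'qd': array([ 7.58777351e-05,  2.14750158e-03, -1.46466772e-04,  7.69473475e-04,
       -1.31222369e-03,  1.00407854e-03]), 'joint_efforts': array([ 8.20424066e-04, -4.15832055e+01, -3.14599907e+01,  6.85466733e-02,
        3.31483560e-02, -1.32847053e-04]), 'tool_pos': array([0.26160964, 0.59439058, 0.20438445]), 'ee_rot': array([ 2.05891954e-01,  9.78574291e-01, -8.67178989e-04, -3.30394025e-04]), 'ft_force': array([0.62877068, 0.12134493, 0.33556234]), 'torque': array([ 0.01343418, -0.0213223 , -0.06524991]), 'grasp_force': 0.0, 'grip_width': 0.9972607453675514}
scene {'mtx': array([[412.09433932,   0.        , 281.26785984],
       [  0.        , 412.09433932, 214.38384488],
       [  0.        ,   0.        ,   1.        ]]), 'dist': array([-0.04404536,  0.        ,  0.        ,  0.        ,  0.        ]), 'position': array([ 1.12223131, -0.43756494,  1.0553545 ]), 'orientation': array([0.28211625, 0.1392083 , 0.42748715, 0.84751767])}
side {'mtx': array([[475.65862097,   0.        , 282.31201166],
       [  0.        , 475.65862097, 210.87944376],
       [  0.        ,   0.        ,   1.        ]]), 'dist': array([-0.00663263,  0.        ,  0.        ,  0.        ,  0.        ]), 'position': array([-0.22534497, -0.74395981,  1.16267473]), 'orientation': array([ 0.3473259 , -0.14832461, -0.34512204,  0.85921785])}
```

View pics/scene0.png

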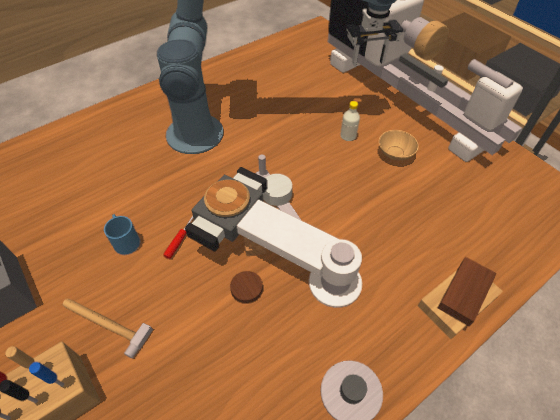

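View pics/side0.png

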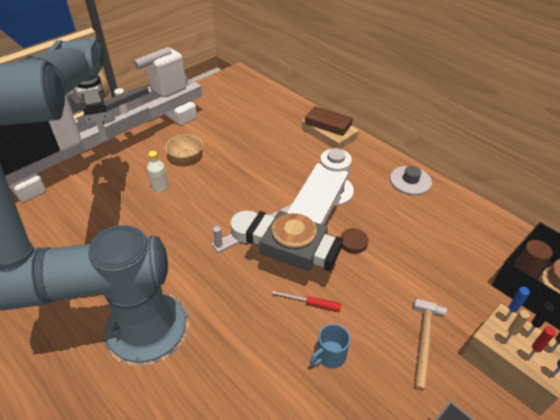

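Scene view: post top about (342,255), carrier and blank (228,198), left buffer (250,180), right buffer (203,233), stand (278,188), pin (262,163). The side view agrees: stand (246,226), pin (217,237), blank (294,230). Next I measure with depth-based height slices.

```bash
cat > h.py <<'E'
from station import monitor, snapshot, camera_model
import cv2,numpy as np
from scipy.spatial.transform import Rotation as R
from scipy.optimize import least_squares
def cloud(d,m):
    v,u=np.mgrid[0:420,0:560]; px=np.stack([u,v],-1).reshape(-1,1,2).astype(float)
    n=cv2.undistortPoints(px,m["mtx"],m["dist"]).reshape(420,560,2)
    c=np.stack([n[...,0]*d,-n[...,1]*d,-d],-1)
    w=c@R.from_quat(m["orientation"]).as_matrix().T+m["position"]
    w[d<=0]=np.nan
    return w
def ray(px,z,m):
    n=cv2.undistortPoints(np.array(px,float).reshape(-1,1,2),m["mtx"],m["dist"]).reshape(-1,2)
    r=np.c_[n[:,0],-n[:,1],-np.ones(len(n))]@R.from_quat(m["orientation"]).as_matrix().T
    return m["position"]+r*((z-m["position"][2])/r[:,2])[:,None]
def circ(mask,z,m):
    """biggest blob -> hull on plane z -> fitted circle"""
    cs,_=cv2.findContours(mask.astype(np.uint8),cv2.RETR_EXTERNAL,cv2.CHAIN_APPROX_NONE)
    c=cv2.convexHull(max(cs,key=cv2.contourArea))
    p=ray(c.reshape(-1,2),z,m)[:,:2]
    s=least_squares(lambda a:np.hypot(*(p-a[:2]).T)-a[2],[*p.mean(0),.05],loss="soft_l1",f_scale=.002).x
    return s, np.abs(np.hypot(*(p-s[:2]).T)-s[2]).max()
E
python3 - <<'E'
from h import *
np.set_printoptions(precision=4,suppress=True)
for n,pts in (("scene",dict(post=(342,253),foot=(335,294),blank=(227,197),stand=(280,186),pin=(262,157),carr=(245,205),bl=(250,178),br=(205,230))),
          ("side",dict(post=(336,156),blank=(294,230),stand=(243,222),pin=(217,230),carr=(270,250),bl=(256,224),br=(331,250)))):
    m=camera_model(n); w=cloud(np.load(n+"0.npy"),m); p=np.load(n+"0p.npy")
    for k,(u,v) in pts.items(): print(n,k,w[v,u],p[v,u])
    def at(k,z,tol,rad):
        c=w[pts[k][1],pts[k][0]]
        k2=(abs(w[...,2]-z)<tol)&(np.hypot(w[...,0]-c[0],w[...,1]-c[1])<rad); return k2
    for k,z,tol,rad in (("post",.17,.008,.09),("blank",.164,.008,.12),("stand",.058,.008,.09),("pin",.09,.012,.03)):
        try: print(k,*circ(at(k,z,tol,rad),z,m))
        except Exception as e: print(k,e)
E
```

```text
scene post [0.7833 0.0091 0.1711] [204 181 171]
scene foot [ 0.8116 -0.016   0.0164] [122 108 101]
scene blank [ 0.4551 -0.1247  0.1655] [222 164  96]
scene stand [0.4375 0.0719 0.06  ] [224 213 191]
scene pin [0.3272 0.0806 0.0947] [197 175 165]
scene carr [ 0.5054 -0.0984  0.1613] [176 128  75]
scene bl [ 0.4087 -0.0186  0.1322] [130 119 107]
scene br [ 0.4912 -0.2221  0.13  ] [218 204 183]
post [0.7825 0.0107 0.0309] 0.0016597900951218665
blank [ 0.4517 -0.1245  0.0639] 0.0009770024933047766
stand [0.4281 0.0641 0.0511] 0.003204018427198682
pin [0.326  0.0783 0.0161] 0.004260155483524784
side post [0.7675 0.0035 0.1696] [209 193 187]
side blank [ 0.4368 -0.1304  0.1646] [224 178 124]
side stand [0.4156 0.0724 0.0552] [230 224 215]
side pin [0.3168 0.0758 0.0897] [200 186 181]
side carr [ 0.3661 -0.1064  0.1139] [59 58 55]
side bl [ 0.3932 -0.0172  0.1329] [49 47 45]
side br [ 0.4768 -0.2379  0.1374] [49 46 47]
post [0.7763 0.0102 0.0315] 0.0014496780008772837
blank [ 0.4415 -0.1258  0.0634] 0.0022296467534274472
stand [0.4226 0.0636 0.0518] 0.004068867974715756
pin [0.3178 0.0784 0.0138] 0.0013660289677174496
```

```bash
cat >> h.py <<'E'
POST={"scene":(.7825,.0107),"side":(.7763,.0102)}
def boom(n="scene"):
    t=monitor.sense()["t"]; m=camera_model(n); p,d=snapshot(n); w=cloud(d,m); P=POST[n]
    r=np.hypot(w[...,0]-P[0],w[...,1]-P[1])
    k=(abs(w[...,2]-.164)<.008)&(r>.27)&(r<.45)&(w[...,0]<P[0])
    s,e=circ(k,.164,m); dx,dy=s[0]-P[0],s[1]-P[1]
    print(f"{n} t={t:.2f} ang={np.arctan2(-dy,-dx):.4f} r={np.hypot(dx,dy):.4f} R={s[2]:.4f} e={e:.4f}")
    return p
E
python3 - <<'E'
from h import *
np.set_printoptions(precision=3,suppress=True)
boom()
m=camera_model("scene"); w=cloud(np.load("scene0.npy"),m)
for k,(u,v) in dict(glue=(350,125),bowl=(398,150),mug=(122,235),screw=(175,243),disc=(246,285),pin=(262,157)).items(): print(k,w[v,u])
E
python3 -m jog '0 0 0.5 0 0 0.057;0.2 -0.6 0 0 0 0.057;0.2 -0.6 0 0 0 0.057;0.25 -0.6 0 0 0 0;0.25 -0.6 0 0 0 0;0.2 -0.6 0 0 0 0;0.2 -0.6 0 0 0 0;0.2 -0.6 0 0 0 0;0.2 -0.6 0 0 0 0' 0
python3 -c "
from station import monitor;s=monitor.sense();print(s['t'],s['tool_pos'],s['ee_rot'],s['q'],s['ft_force'])"
```

```text
scene t=0.10 ang=0.3876 r=0.3571 R=0.0639 e=0.0016
glue [0.364 0.436 0.074]
bowl [0.516 0.544 0.007]
mug [ 0.267 -0.409  0.001]
screw [ 0.406 -0.293  0.023]
disc [ 0.647 -0.2    0.025]
pin [0.327 0.081 0.095]
t: 1.27
tool_pos: [0.4287, 0.1218, 0.2554]
ee_rot: [-0.061, 0.998, 0.0, 0.0]
ft_force: [1.2, 0.0, -0.0]
grip_width: 0.079
grasp_force: 0.0
1.275 [0.4287455  0.12182062 0.25543332] [-6.12396973e-02  9.98123046e-01  1.23167480e-05  2.91937975e-04] [ 2.14112723e-02 -3.00921881e-01  2.00098037e+00  4.82915204e-05
  1.44095174e+00 -1.67194738e+00] [ 1.18652887  0.04602236 -0.03822835]
```

```bash
python3 -m jog '0.12 -0.6 0 0 0 0;0.12 -0.6 0 0 0 0;0.12 -0.6 0 0 0 0;0.12 -0.6 0 0 0 0;0.12 -0.6 0 0 0 0;0.12 -0.6 0 0 0 0;0.12 -0.5 0 0 0 0;0 0 -0.5 0 0 0;0 0 -0.5 0 0 0;0 0 -0.5 0 0 0;0 0 0 0 0 0;0 0 0 0 0 0'
python3 - <<'E'
from h import *
p=boom(); boom("side"); cv2.imwrite("pics/a.png",p[:,:,::-1])
E
```

```text
t: 2.78
tool_pos: [0.5136, -0.287, 0.1074]
ee_rot: [-0.061, 0.998, -0.001, 0.001]
ft_force: [0.4, 0.3, 0.2]
grip_width: 0.007
grasp_force: 0.0
scene t=2.77 ang=0.3881 r=0.3573 R=0.0640 e=0.0016
side t=2.83 ang=0.3862 r=0.3612 R=0.0634 e=0.0027
```

View pics/a.png

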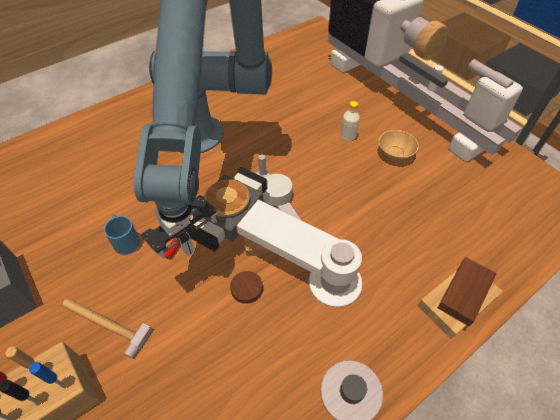

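The hand is just right of the right buffer, around pixel (190,240), and the blank is still fully visible. Launch comes next, with the hand at a steady 20 mm/s.

```bash
python3 -m jog '-0.017 0.047 0 0 0 0;-0.017 0.047 0 0 0 0;-0.008 0.024 0 0 0 0;-0.008 0.024 0 0 0 0;-0.008 0.024 0 0 0 0;-0.008 0.024 0 0 0 0;-0.008 0.024 0 0 0 0;-0.008 0.024 0 0 0 0;-0.008 0.024 0 0 0 0;-0.008 0.024 0 0 0 0;-0.008 0.024 0 0 0 0;-0.008 0.024 0 0 0 0;-0.008 0.024 0 0 0 0;-0.008 0.024 0 0 0 0'
python3 -c "
from h import *
boom();boom('side')"
```

```text
t: 4.62
tool_pos: [0.4996, -0.248, 0.1055]
ee_rot: [-0.061, 0.998, -0.0, 0.0]
ft_force: [-0.3, -0.4, -0.3]
grip_width: 0.003
grasp_force: 0.3
scene t=4.62 ang=0.3749 r=0.3578 R=0.0637 e=0.0028
side t=4.67 ang=0.3712 r=0.3611 R=0.0633 e=0.0015
```

```bash
python3 -m jog '-0.008 0.024 0 0 0 0;-0.008 0.024 0 0 0 0;-0.008 0.024 0 0 0 0;-0.008 0.024 0 0 0 0;-0.008 0.024 0 0 0 0;-0.008 0.024 0 0 0 0;-0.008 0.024 0 0 0 0'
python3 -c "
from h import *
boom()"
python3 -m jog '0.04 -0.1 0.1 0 0 0;0.04 -0.1 0.5 0 0 0;0 0 0.6 0 0 0;0 0 0.5 0 0 0'
python3 -c "
from h import *
boom()"
```

```text
t: 5.6
tool_pos: [0.494, -0.2311, 0.1055]
ee_rot: [-0.061, 0.998, 0.0, 0.0]
ft_force: [-0.7, 1.4, 0.2]
grip_width: 0.005
grasp_force: 0.0
scene t=5.60 ang=0.2929 r=0.3570 R=0.0640 e=0.0026
t: 6.15
tool_pos: [0.5025, -0.2523, 0.2791]
ee_rot: [-0.061, 0.998, -0.001, 0.001]
ft_force: [0.2, 0.1, 0.7]
grip_width: 0.007
grasp_force: 0.0
scene t=6.15 ang=0.2423 r=0.3568 R=0.0639 e=0.0015
```

```bash
python3 -m jog '-0.08 0.58 0 0 0 0;-0.08 0.58 0 0 0 0;-0.08 0.58 0 0 0 0;-0.08 0.58 0 0 0 0;-0.08 0.58 0 0 0 0;-0.08 0.58 0 0 0 0;-0.07 0.58 0 0 0 0;-0.06 0.53 0 0 0 0;0 0 -0.6 0 0 0;0 0 -0.6 0 0 0;0 0 -0.55 0 0 0'
python3 -c "
from h import *
boom();boom('side')"
```

```text
t: 7.58
tool_pos: [0.4416, 0.2078, 0.0993]
ee_rot: [-0.061, 0.998, 0.0, 0.001]
ft_force: [0.7, -0.1, -0.2]
grip_width: 0.004
grasp_force: 0.0
scene t=7.58 ang=0.1231 r=0.3569 R=0.0639 e=0.0014
side t=7.62 ang=0.1200 r=0.3609 R=0.0635 e=0.0019
```

```bash
python3 -m jog '0 0 0 0 0 0;0 0 0 0 0 0;0 0 0 0 0 0;0 0 0 0 0 0;0 0 0 0 0 0;0 0 0 0 0 0;0 0 0 0 0 0;0 0 0 0 0 0;0 0 0 0 0 0;0 0 0 0 0 0;0 0 0 0 0 0;0 0 0 0 0 0;0 0 0 0 0 0;0 0 0 0 0 0'
python3 -c "
from h import *
s=monitor.sense();print(s['tool_pos'],s['ft_force'])
boom();boom('side')"
```

```text
t: 9.43
tool_pos: [0.441, 0.2077, 0.1004]
ee_rot: [-0.061, 0.998, -0.0, -0.0]
ft_force: [0.7, -0.1, 0.3]
grip_width: 0.009
grasp_force: 0.0
[0.44100791 0.2077434  0.10044971] [ 0.72829671 -0.14486079  0.28995287]
scene t=9.43 ang=-0.0139 r=0.3566 R=0.0636 e=0.0022
side t=9.47 ang=-0.0132 r=0.3602 R=0.0633 e=0.0018
```

```bash
python3 -m jog '-0.01 -0.09 0 0 0 0;0 0 0 0 0 0;0 0 0 0 0 0;0 0 0 0 0 0;0 0 0 0 0 0;0 0 0 0 0 0;0 0 0 0 0 0;0 0 0 0 0 0'
python3 -c "
from h import *
s=monitor.sense();print(s['tool_pos'],s['ft_force'])
boom()"
```

```text
t: 10.52
tool_pos: [0.44, 0.1987, 0.1004]
ee_rot: [-0.061, 0.998, -0.0, -0.0]
ft_force: [-0.1, 0.2, -0.0]
grip_width: 0.005
grasp_force: 0.0
[0.44000134 0.1987417  0.10043362] [-0.12723654  0.20474563 -0.01849346]
scene t=10.53 ang=-0.0847 r=0.3568 R=0.0637 e=0.0019
```

```bash
python3 -m jog '0 0 0 0 0 0;0 0 0 0 0 0;0 0 0 0 0 0;0 0 0 0 0 0;0.002 0.013 0 0 0 0;0.002 0.013 0 0 0 0;0.002 0.013 0 0 0 0;0.002 0.013 0 0 0 0;0.002 0.013 0 0 0 0;0.002 0.013 0 0 0 0;0.002 0.013 0 0 0 0'
python3 -c "
from h import *
s=monitor.sense();print(s['tool_pos'],s['ft_force'])
boom()"
```

```text
t: 11.95
tool_pos: [0.4414, 0.2079, 0.1004]
ee_rot: [-0.061, 0.998, -0.0, -0.0]
ft_force: [0.1, 0.6, -0.3]
grip_width: 0.004
grasp_force: 0.0
[0.44139475 0.20794451 0.10042666] [ 0.08080395  0.57536217 -0.32852472]
scene t=11.95 ang=-0.1079 r=0.3563 R=0.0638 e=0.0021
```

```bash
python3 -m jog '0.002 0.02 0 0 0 0;0.002 0.02 0 0 0 0;0.002 0.02 0 0 0 0;0.002 0.02 0 0 0 0'
python3 -c "
from h import *
s=monitor.sense();print(s['tool_pos'],s['ft_force'])
boom();boom('side')"
```

```text
t: 12.5
tool_pos: [0.4422, 0.216, 0.1004]
ee_rot: [-0.061, 0.998, -0.0, -0.0]
ft_force: [-0.3, 0.8, 0.4]
grip_width: 0.006
grasp_force: 0.0
[0.44223491 0.21599638 0.10044596] [-0.26627675  0.82574024  0.35074434]
scene t=12.50 ang=-0.1028 r=0.3564 R=0.0639 e=0.0027
side t=12.55 ang=-0.0970 r=0.3598 R=0.0636 e=0.0018
```

```bash
python3 -m jog '0 0.05 0.6 0 0 0;0 0 0.6 0 0 0;0 0 0.5 0 0 0;-0.06 -0.58 0 0 0 0;-0.06 -0.58 0 0 0 0;-0.06 -0.58 0 0 0 0;-0.06 -0.58 0 0 0 0;-0.06 -0.58 0 0 0 0;-0.06 -0.55 0 0 0 0;0 0 0 0 0 0;0 0 -0.6 0 0 0;0 0 -0.6 0 0 0;0 0 -0.45 0 0 0;0 0 0 0 0 0'
python3 -c "
from h import *
s=monitor.sense();print(s['tool_pos'],s['ft_force'])
boom();p=boom('side');cv2.imwrite('pics/b.png',p[:,:,::-1])"
```

```text
t: 14.35
tool_pos: [0.4038, -0.1215, 0.1024]
ee_rot: [-0.062, 0.998, 0.002, -0.003]
ft_force: [-0.1, 0.1, 0.8]
grip_width: 0.003
grasp_force: 0.0
[ 0.40378249 -0.12150891  0.10238648] [-0.11981787  0.13932341  0.75688879]
scene t=14.35 ang=-0.0919 r=0.3567 R=0.0638 e=0.0039
side t=14.40 ang=-0.0903 r=0.3628 R=0.0609 e=0.0143
```

View pics/b.png

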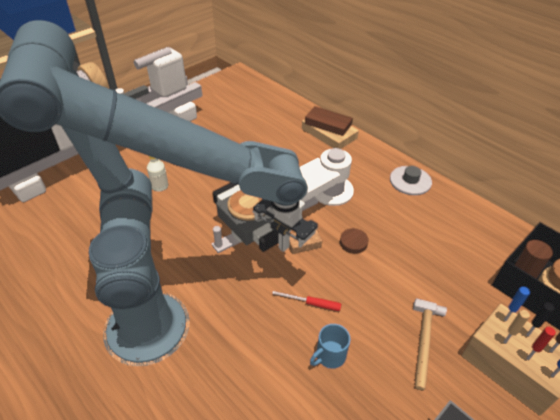

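The hand is right of the right buffer, around pixel (290,235); the arm stands at about -0.092 rad and is nearly at rest. Now a slow 4 mm/s nudge.

```bash
python3 -m jog '0 0.05 0 0 0 0;0 0.05 0 0 0 0;0 0.01 0 0 0 0;0 0.005 0 0 0 0;0 0.005 0 0 0 0;0 0.005 0 0 0 0;0 0.005 0 0 0 0;0 0.005 0 0 0 0;0 0.005 0 0 0 0;0 0.005 0 0 0 0;0 0.005 0 0 0 0;0 0.005 0 0 0 0;0 0.005 0 0 0 0;0 0.005 0 0 0 0;0 0.005 0 0 0 0;0 0.005 0 0 0 0;0 0.005 0 0 0 0;0 0.005 0 0 0 0'
python3 -c "
from h import *
s=monitor.sense();print(s['tool_pos'],s['ft_force'])
boom()"
```

```text
t: 16.7
tool_pos: [0.4062, -0.1056, 0.1054]
ee_rot: [-0.061, 0.998, -0.0, -0.0]
ft_force: [-0.0, -0.3, -0.1]
grip_width: 0.004
grasp_force: 0.0
[ 0.40621552 -0.10562659  0.10544791] [-0.02740367 -0.33107192 -0.06624222]
scene t=16.70 ang=-0.0920 r=0.3568 R=0.0636 e=0.0031
```

```bash
python3 -m jog '0 0.005 0 0 0 0;0 0.005 0 0 0 0;0 0.005 0 0 0 0;0 0.005 0 0 0 0;0 0.005 0 0 0 0;0 0.005 0 0 0 0;0 0.005 0 0 0 0;0 0.005 0 0 0 0'
python3 -c "
from h import *
s=monitor.sense();print(s['tool_pos'],s['ft_force'])
boom()"
```

```text
t: 17.75
tool_pos: [0.4062, -0.1016, 0.1055]
ee_rot: [-0.061, 0.998, 0.0, -0.0]
ft_force: [-0.4, -0.3, 0.0]
grip_width: 0.006
grasp_force: 0.0
[ 0.40620878 -0.10161     0.10545435] [-0.42694657 -0.33956811  0.04607097]
scene t=17.75 ang=-0.0916 r=0.3569 R=0.0637 e=0.0020
```

```bash
python3 -m jog '0 0.005 0 0 0 0;0 0.005 0 0 0 0;0 0.005 0 0 0 0;0 0.005 0 0 0 0;0 0.005 0 0 0 0;0 0.005 0 0 0 0;0 0.005 0 0 0 0;0 0.005 0 0 0 0'
python3 -c "
from h import *
s=monitor.sense();print(s['tool_pos'],s['ft_force'])
boom()"
```

```text
t: 18.8
tool_pos: [0.4062, -0.0976, 0.1055]
ee_rot: [-0.061, 0.998, -0.0, -0.0]
ft_force: [0.1, 0.8, 0.1]
grip_width: 0.003
grasp_force: 0.1
[ 0.40620431 -0.09763997  0.1054506 ] [0.10373913 0.79357789 0.13359329]
scene t=18.80 ang=-0.0960 r=0.3567 R=0.0639 e=0.0024
```

```bash
python3 -m jog '0 0.005 0 0 0 0;0 0.005 0 0 0 0;0 0.005 0 0 0 0;0 0.005 0 0 0 0'
python3 -c "
from h import *
boom()"
python3 -m jog '0 -0.1 0 0 0 0;0 0 0.5 0 0 0;0 0 0.6 0 0 0;0 0 0.6 0 0 0'
python3 -c "
from h import *
boom();boom('side')"
```

```text
t: 19.35
tool_pos: [0.4062, -0.0956, 0.1054]
ee_rot: [-0.061, 0.998, 0.0, 0.0]
ft_force: [0.0, 0.1, 0.9]
grip_width: 0.004
grasp_force: 0.0
scene t=19.35 ang=-0.1052 r=0.3564 R=0.0637 e=0.0022
t: 19.9
tool_pos: [0.4059, -0.1061, 0.2773]
ee_rot: [-0.061, 0.998, -0.0, -0.0]
ft_force: [0.3, -1.3, -0.4]
grip_width: 0.006
grasp_force: 0.0
scene t=19.90 ang=-0.1142 r=0.3566 R=0.0637 e=0.0022
side t=19.95 ang=-0.1101 r=0.3602 R=0.0635 e=0.0039
```

```bash
python3 -m jog '0 0 -0.6 0 0 0;0 0 -0.6 0 0 0;0 0 -0.5 0 0 0;0 0 0 0 0 0;0 0 0 0 0 0;0 0 0 0 0 0;0 0 0 0 0 0;0 0 0 0 0 0;0 0 0 0 0 0;0 0 0 0 0 0;0 0 0 0 0 0;0 0 0 0 0 0;0 0 0 0 0 0;0 0 0 0 0 0'
python3 -c "
from h import *
s=monitor.sense();print(s['tool_pos'])
p=boom();cv2.imwrite('pics/c.png',p[:,:,::-1])
m=camera_model('scene');p,d=snapshot('scene');np.save('d.npy',d);w=cloud(d,m)
for nm,c,z,tol,rad in (('stand',(.4281,.0641),.058,.008,.07),('pin',(.326,.0783),.09,.012,.03)):
    k=(abs(w[...,2]-z)<tol)&(np.hypot(w[...,0]-c[0],w[...,1]-c[1])<rad)
    print(nm,k.sum(),*circ(k,z,m))
"
```

```text
t: 21.75
tool_pos: [0.4062, -0.1056, 0.1054]
ee_rot: [-0.061, 0.998, 0.0, -0.0]
ft_force: [-0.8, 0.3, -0.7]
grip_width: 0.005
grasp_force: 0.0
[ 0.4061853  -0.10563756  0.10541049]
scene t=21.75 ang=-0.1347 r=0.3567 R=0.0636 e=0.0026Traceback (most recent call last):
  File "<string>", line 8, in <module>
    print(nm,k.sum(),*circ(k,z,m))
                      ~~~~^^^^^^^
  File "h.py", line 19, in circ
    c=cv2.convexHull(max(cs,key=cv2.contourArea))
                     ~~~^^^^^^^^^^^^^^^^^^^^^^^^
ValueError: max() iterable argument is empty
```

View pics/c.png

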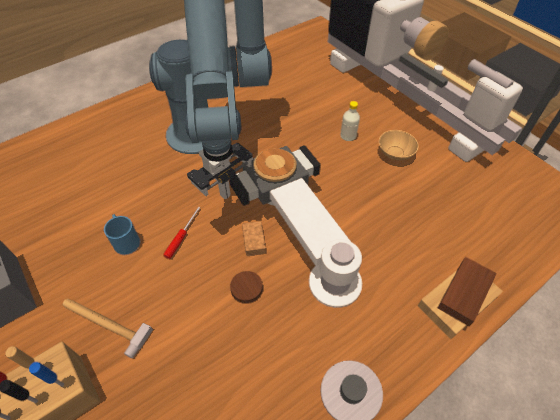

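Carrier now over the stand at pixel (276,163), hand to its right, sanding block at (254,236) untouched. I'll refine the target angle offline from the first pictures.

```bash
python3 -c "
from h import *
for n in ('scene','side'):
  m=camera_model(n);w=cloud(np.load(n+'0.npy'),m);P=POST[n]
  for nm,c,z,rad in (('stand',(.4253,.0638),.058,.075),('pin',(.322,.0783),.09,.03)):
    for tol in (.003,.005,.008):
      k=(abs(w[...,2]-z-(.001 if n=='scene' else -.001))<tol)&(np.hypot(w[...,0]-c[0],w[...,1]-c[1])<rad)
      s,e=circ(k,z,m); print(n,nm,tol,k.sum(),s.round(4),round(e,4),'ang',round(np.arctan2(P[1]-s[1],P[0]-s[0]),4),'r',round(np.hypot(P[1]-s[1],P[0]-s[0]),4))
"
python3 -m jog '0 0 0 0 0 0;0 0 0 0 0 0;0 0 0 0 0 0;0 0 0 0 0 0;0 0 0 0 0 0;0 0 0 0 0 0;0 0 0 0 0 0;0 0 0 0 0 0'
python3 -c "
from h import *
boom();boom('side')"
```

```text
scene stand 0.003 435 [0.4264 0.0666 0.0489] 0.0035 ang -0.1557 r 0.3604
scene stand 0.005 511 [0.4272 0.0648 0.0504] 0.002 ang -0.1511 r 0.3594
scene stand 0.008 535 [0.4275 0.0647 0.0506] 0.0022 ang -0.1509 r 0.3591
scene pin 0.003 25 [0.322  0.0821 0.0124] 0.0009 ang -0.1539 r 0.466
scene pin 0.005 33 [0.3226 0.0814 0.0129] 0.0013 ang -0.1526 r 0.4653
scene pin 0.008 40 [0.3234 0.0805 0.0135] 0.0034 ang -0.1509 r 0.4643
side stand 0.003 303 [0.4222 0.0676 0.0478] 0.0106 ang -0.1606 r 0.3587
side stand 0.005 383 [0.423  0.0647 0.0508] 0.0021 ang -0.1529 r 0.3575
side stand 0.008 412 [0.4226 0.0636 0.0517] 0.0039 ang -0.15 r 0.3577
side pin 0.003 35 [0.319  0.0805 0.0121] 0.0017 ang -0.1525 r 0.4627
side pin 0.005 44 [0.3189 0.0802 0.0123] 0.002 ang -0.1519 r 0.4627
side pin 0.008 45 [0.3191 0.0799 0.0124] 0.0014 ang -0.1514 r 0.4624
t: 22.85
tool_pos: [0.4062, -0.1056, 0.1054]
ee_rot: [-0.061, 0.998, 0.0, -0.0]
ft_force: [0.6, 0.1, -0.5]
grip_width: 0.006
grasp_force: 0.0
scene t=22.85 ang=-0.1396 r=0.3567 R=0.0639 e=0.0019
side t=22.90 ang=-0.1384 r=0.3670 R=0.0584 e=0.0156
```

```bash
python3 -m jog '0 0.06 0 0 0 0;0 0.06 0 0 0 0;0 0.05 0 0 0 0;0 0.01 0 0 0 0;0 0.005 0 0 0 0;0 0.002 0 0 0 0;0 0.002 0 0 0 0;0 0.002 0 0 0 0;0 0.002 0 0 0 0;0 0.002 0 0 0 0;0 0.002 0 0 0 0;0 0.002 0 0 0 0;0 0.002 0 0 0 0'
python3 -c "
from h import *
s=monitor.sense();print(s['tool_pos'])
boom()"
```

```text
t: 24.58
tool_pos: [0.4062, -0.0855, 0.1055]
ee_rot: [-0.061, 0.998, -0.0, -0.0]
ft_force: [-0.5, 0.4, -0.1]
grip_width: 0.004
grasp_force: 0.0
[ 0.40620927 -0.0855257   0.10545323]
scene t=24.57 ang=-0.1408 r=0.3566 R=0.0637 e=0.0040
```

```bash
python3 -m jog '0 0.004 0 0 0 0;0 0.004 0 0 0 0;0 0.004 0 0 0 0;0 0.003 0 0 0 0;0 0.002 0 0 0 0;0 0.002 0 0 0 0;0 0.002 0 0 0 0;0 0.002 0 0 0 0;0 0.002 0 0 0 0;0 0.002 0 0 0 0;0 0.002 0 0 0 0'
python3 -c "
from h import *
s=monitor.sense();print(s['tool_pos'])
boom()"
```

```text
t: 26.0
tool_pos: [0.4062, -0.0826, 0.1055]
ee_rot: [-0.061, 0.998, 0.0, -0.0]
ft_force: [-0.7, -0.1, -0.2]
grip_width: 0.005
grasp_force: 0.0
[ 0.40620187 -0.08263818  0.10545888]
scene t=26.00 ang=-0.1406 r=0.3568 R=0.0638 e=0.0030
```

```bash
python3 -m jog '0 0.002 0 0 0 0;0 0.002 0 0 0 0;0 0.002 0 0 0 0;0 0.002 0 0 0 0;0 0.002 0 0 0 0;0 0.002 0 0 0 0;0 0.002 0 0 0 0;0 0.002 0 0 0 0'
python3 -c "
from h import *
s=monitor.sense();print(s['tool_pos'])
boom()"
```

```text
t: 27.05
tool_pos: [0.4062, -0.0811, 0.1055]
ee_rot: [-0.061, 0.998, -0.0, 0.0]
ft_force: [-0.4, -1.8, 0.4]
grip_width: 0.009
grasp_force: 0.0
[ 0.40622415 -0.08105243  0.10547003]
scene t=27.05 ang=-0.1468 r=0.3567 R=0.0636 e=0.0021
```

```bash
python3 -m jog '0 -0.2 0 0 0 0;0 -0.4 0 0 0 0;0 -0.4 0 0 0 0;0 0 0 0 0 0;0 0 0 0 0 0;0 0 0 0 0 0;0 0 0 0 0 0'
python3 -c "
from h import *
s=monitor.sense();print(s['tool_pos'])
boom();boom('side')"
python3 -m jog '0 0 0 0 0 0;0 0 0 0 0 0;0 0 0 0 0 0;0 0 0 0 0 0;0 0 0 0 0 0;0 0 0 0 0 0'
python3 -c "
from h import *
boom();p=boom('side');cv2.imwrite('pics/d.png',p[:,:,::-1])"
```

```text
t: 27.98
tool_pos: [0.4062, -0.1802, 0.1054]
ee_rot: [-0.062, 0.998, 0.0, -0.0]
ft_force: [0.5, -0.3, -0.1]
grip_width: 0.003
grasp_force: 0.0
[ 0.4062102  -0.18021038  0.10538658]
scene t=27.98 ang=-0.1502 r=0.3567 R=0.0637 e=0.0017
side t=28.02 ang=-0.1425 r=0.3644 R=0.0604 e=0.0242
t: 28.82
tool_pos: [0.4062, -0.1811, 0.1055]
ee_rot: [-0.061, 0.998, -0.0, 0.0]
ft_force: [0.6, -0.9, 0.3]
grip_width: 0.007
grasp_force: 0.0
scene t=28.82 ang=-0.1501 r=0.3567 R=0.0639 e=0.0015
side t=28.88 ang=-0.1441 r=0.3622 R=0.0623 e=0.0252
```

View pics/d.png

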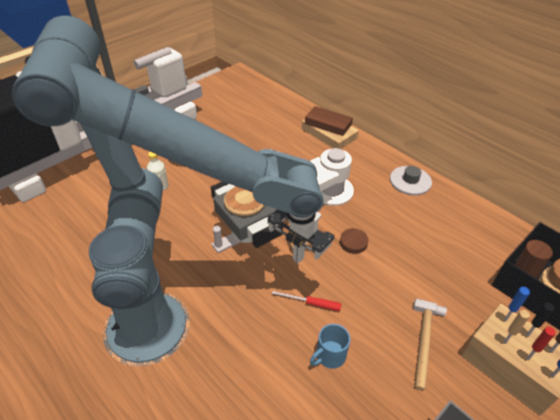

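The carrier sits over the stand and the hand is well clear at about (300,240). The side camera's view of the blank is partly hidden by the robot, so I rely on the scene camera: -0.150 against a target of about -0.152, which is within 1 mm. I'll let it stand free and confirm.

```bash
python3 -m jog '0 -0.3 0.1 0 0 0;0 0 0 0 0 0;0 0 0 0 0 0;0 0 0 0 0 0;0 0 0 0 0 0;0 0 0 0 0 0;0 0 0 0 0 0;0 0 0 0 0 0;0 0 0 0 0 0;0 0 0 0 0 0;0 0 0 0 0 0;0 0 0 0 0 0;0 0 0 0 0 0;0 0 0 0 0 0;0 0 0 0 0 0;0 0 0 0 0 0;0 0 0 0 0 0;0 0 0 0 0 0;0 0 0 0 0 0;0 0 0 0 0 0'
python3 -m jog '0 0 0 0 0 0;0 0 0 0 0 0;0 0 0 0 0 0;0 0 0 0 0 0;0 0 0 0 0 0;0 0 0 0 0 0;0 0 0 0 0 0;0 0 0 0 0 0;0 0 0 0 0 0;0 0 0 0 0 0;0 0 0 0 0 0;0 0 0 0 0 0;0 0 0 0 0 0;0 0 0 0 0 0;0 0 0 0 0 0;0 0 0 0 0 0' | head -1
python3 -c "
from h import *
boom()
from station import workorder
print(workorder.finish_job())"
```

```text
t: 31.42
tool_pos: [0.4062, -0.2111, 0.1155]
ee_rot: [-0.061, 0.998, -0.0, 0.0]
ft_force: [0.2, -0.5, 0.3]
grip_width: 0.001
grasp_force: 0.0
t: 33.42
scene t=33.42 ang=-0.1512 r=0.3565 R=0.0638 e=0.0015
the job is handed in; nothing more can be done
None
```

The swing arm stands free and still over the stand, at -0.151 rad against a measured target of about -0.152 (within about 1 mm), with the hand clear; the job was handed in at 33.4 s, and no verdict came back.

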